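# Find the hidden catch of the child-safe tablet box

## Robot

A 6-joint arm with a two-finger parallel gripper is mounted at the origin on a cart in front of the work surface, level with it; the furniture and walls round the work are solid. World frame = base frame: x ahead of the robot, y to its left, z up, the work surface at z = 0. Lengths are in m, angles in rad, forces in N, time in s.
With the tool pointing down it reaches from about 0.35 to 0.975 m from the base axis. Payload 4.9 kg.
Tool frame: the origin (TCP) lies midway between the tips of the shut fingers; the grasp point (between the pads) lies manip.tcp_to_grasp behind it (manip.tcp_to_grasp is the distance from the TCP to the grasp point, in m); z points along the fingers, y is the line along which they close (so a half turn about z gives the same grasp; the last joint's range is limited). The gripper opens to 85 mm and grips with 20 to 120 N. Pads are 22 mm wide; open, the fingers measure 114 mm over their backs; the gripper's body (76 mm by 85 mm) begins 54 mm behind the grasp point. The pads swing forward as they close: fully open they stand 13 mm farther back than shut.
Start: joints at [-1.378, 0.053, 1.613, -0, 1.476, -0.119], TCP at [0.192, -0.595, 0.21] pointing down, gripper open.
Joint ranges: [-3.01, 3.01], [-1.01, 2.22], [0.06, 2.58], [-1.02, 4.17], [0.09, 2.62], [-3.14, 3.14]. Speed limits (rad/s): [2.57, 2.57, 3.14, 3.14, 3.14, 3.14].

## Interface

Orientations are given as a unit quaternion [w, x, y, z].
In Python, from plant import manip, grab_frame, calibration, job_done gives the robot as it stands.
- The arm moves only by the tool send_rows, never from a script. Its argument "rows" is a list of rows, each an object of numbers: "x", "y", "z": the shift along the tool's x, y, z normalised to -1 to 1, where 1 is 15 cm; "wx", "wy", "wz": the turn, a rotation vector about the tool's x, y, z normalised to -1 to 1, where 1 is pi/4 rad; "hand": the opening, from -1 (shut) to 1 (fully open). In form: [{"x": .., "y": .., "z": .., "wx": .., "wy": .., "wz": .., "hand": ..}, ...]. A call has exactly 10 rows; each row shifts and turns the commanded pose from where the row before left it, along the tool's axes as they then stand; what a row does not reach is not made up. A row lasts 1/12 s, in which the tool goes at most 41.7 mm and 7.16 degrees, less where a joint would pass 70% of its speed; a pose out of reach is approached as far as the arm can. A call with a number of a shift or a turn outside -1 to 1 is refused whole. A call with a gripper value outside its range is refused whole. The fingers move at their own pace and stop on an object; the grip force is fixed at half the most. Time passes only in rows, so rows that do not move let the fingers close, or fill a call up. It gives the time, the measured TCP pose, the force, the opening and the grip force at its end, in the units of the state.
- manip.state(): the state, without advancing time (a new reading comes with each control period).
- grab_frame(name): name is "side" or "top" or "wrist"; returns the picture (400x640x3 uint8, blue, green, red); there is no depth.
- calibration(name): a dict with "camera_matrix" (3x3 intrinsics, pixels), "R" (3x3) and "t" (3): a world point X has camera coordinates R X + t. Camera axes: x right, y down, z forward; pixel columns grow to the right and rows downward; lengths in m; the calibration is good to about 2 mm. A picture is of the moment at which its call begins: read the wrist's pose just before it. calibration takes no time and is no camera call; for the wrist camera it gives the pose at the moment of the call.
- job_done(): hands the job in; it is judged then, once.
The state is a dict: "time": time; "joint_pos": joint angles; "joint_vel": joint speeds; "joint_efforts": joint torques, N m; "tool_pos": TCP position; "tool_rot": TCP orientation; "contact_force": force on the tool from outside, world axes, zero at the start; "ft_torque": the same for the moment, N m; "gripper_width": opening from 0.0 (shut) to 1.0 (fully open); "grasp_force": force on a finger pad.
Only numpy, scipy, OpenCV 4.12 (cv2) and the standard library are available. Lean on these libraries where they do the work, as an engineer would, in place of code of your own. Each camera call takes 0.05 s, during which the arm holds its last target. There are 200 camera calls.

## Task

Open the low child-safe box of dishwasher tablets: one of the six identical sunken squares on its top is a hidden push catch, so feel gently from square to square with a fingertip for the one that gives, and keep it pressed until the lid springs up. Then let go of the box so that the catch is back up and the lid stands wide open. Nothing is to be picked up, and the jars and the food tin beside the box stay where they are, upright.

Things in the scene. Friction and masses are not known exactly. Their poses are not given: they have to be found in the camera images.
- box: low grey box fixed to the worktop, 200 mm (its x) by 160 mm (its y), 55 mm high. Origin: centre of its underside; z up; at yaw 0 its x points away from the robot; turned up to 0.35 rad either way. Near half (box x -0.100 to 0.004): flat panel with six sunken squares. Far half (box x 0.004 to 0.096): the lid, flush with the panel, no handle. Dividing line along box y.
- panel (a point): centre of the panel, at its rib tops, 55 mm up (axes as the box). Six alike 41 mm squares in two rows of three: centres at x = -0.024 and +0.024, y = -0.048, 0 and +0.048 from here, faces 2 mm lower than the 6 mm wide ribs round them (53 mm above the worktop), wells 42 mm wide. Five are rigid; one, in any place and looking the same, is the catch.
- catch (a joint): travel of the catch square straight down, in m: 0 = up, level with the other squares, 0.008 = fully down. Sprung: about 1.2 N starts it, about 4.5 N takes it fully down, and it comes back up when let go. From about 0.004 on it frees the lid; keep it down for about half a second, until the lid has begun to rise, or the lid catches again.
- lid (a joint): opening angle of the lid in rad, about a hinge along the box's far edge (box x 0.096, 50 mm high): 0 = shut, 1.35 = its stop. Once freed it swings up by its own spring, its near edge rising and going away from the panel, and is wide open in about 2 s; it stays open.
- jam_jar: glass jam jar with a white lid, 58 mm wide, 100 mm high, standing loose about 145 mm to the left (+y) of the box's centre. Origin: centre of its underside; z up.
- spice_jar: spice jar with a red cap, 45 mm wide, 106 mm high, standing loose about 140 mm to the right (-y) of the box's centre, towards the lid. Origin: centre of its underside; z up.
- food_tin: food tin with a paper label, 58 mm wide, 72 mm high, standing loose about 150 mm to the right (-y) of the box's centre, beside the squares. Origin: centre of its underside; z up.
There are look-alikes about, which are no part of the job. Leave any blue or orange look-alike of the food_tin alone.

How it is judged:
By the outcome, as a careful person would: the job done as asked, in the order asked, and still so for the second after the job is handed in, with the robot touching nothing.
It also fails if it takes over 54 s, if anything falls off the work surface, if the arm or the gripper's body presses on something with over 40 N, if the wrist force passes 120 N, or if a joint passes its speed limit or range.

## Working session

There is one attempt and no reset: what is moved stays moved. The work goes in short steps, Python scripts to look and compute and a tool call to move; the robot and the scene stay as the last step left them, time stands still between calls to the robot, and variables do not carry over. Pictures are saved under pics/ and viewed, at most 10 in all, crops included, and the job is handed in when it is done.

Besides the shell and the picture viewer there is one more tool, called after "Request:" in YAML: its name, and indented under it one key for each argument. send_rows: Moves the arm, as the interface text tells. Scaled input: -1 to 1 covers 15 cm each way for a shift and pi/4 rad each way for a turn. Its arguments: {"type":"object","properties":{"rows":{"type":"array","items":{"type":"object","properties":{"x":{"type":"number","minimum":-1,"maximum":1},"y":{"type":"number","minimum":-1,"maximum":1},"z":{"type":"number","minimum":-1,"maximum":1},"wx":{"type":"number","minimum":-1,"maximum":1},"wy":{"type":"number","minimum":-1,"maximum":1},"wz":{"type":"number","minimum":-1,"maximum":1},"hand":{"type":"number"}}}}},"required":["rows"]}

```bash
mkdir -p pics; python3 - <<'E'
from plant import manip, grab_frame, calibration
import cv2
for n in ("top","side"):
    cv2.imwrite(f"pics/{n}0.png",grab_frame(n)); c=calibration(n); print(n,c)
s=manip.state();print(s["time"],s["tool_pos"],s["tool_rot"],s["contact_force"],s["gripper_width"],manip.tcp_to_grasp)
E
```

```text
top {'camera_matrix': array([[385.00829522,   0.        , 321.5799891 ],
       [  0.        , 385.00829522, 203.37172709],
       [  0.        ,   0.        ,   1.        ]]), 'R': array([[ 0.20462014, -0.97883202,  0.00429855],
       [-0.9574436 , -0.20105834, -0.20706835],
       [ 0.20354939,  0.03825473, -0.97831704]]), 't': array([-0.09342719,  0.55115581,  0.81966178])}
side {'camera_matrix': array([[443.29887763,   0.        , 316.26212504],
       [  0.        , 443.29887763, 207.60477364],
       [  0.        ,   0.        ,   1.        ]]), 'R': array([[ 0.98129881, -0.19179742,  0.01632151],
       [-0.08015271, -0.48423003, -0.87126163],
       [ 0.1750091 ,  0.85365979, -0.49054743]]), 't': array([-0.55668722,  0.08376759,  0.92806974])}
0.1 [ 0.19159403 -0.59427426  0.20887907] [-9.43786016e-04  9.87871941e-01  1.55267952e-01 -3.29365883e-05] [ 0.72950097 -0.18265919 -0.49559255] 0.9999469259246873 0.0187
```

View pics/top0.png

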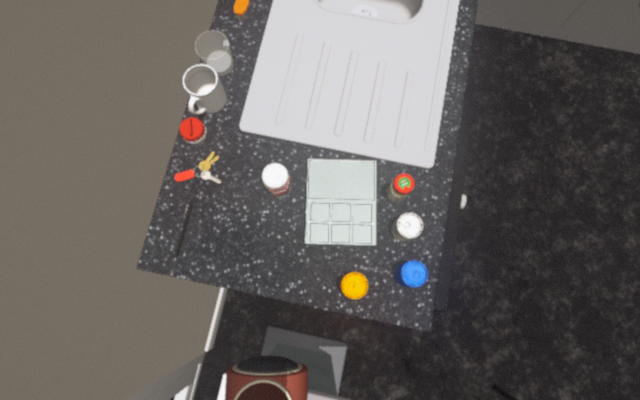

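View pics/side0.png

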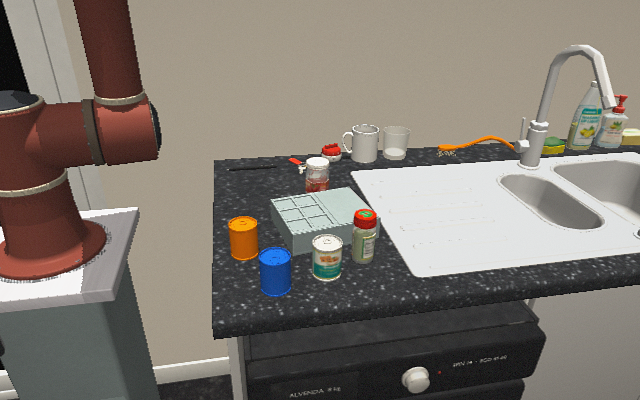

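The top view shows the box at about (308,158)-(376,245), with the six squares in its lower half. The jam jar is at (276,178), the spice jar at (403,184) and the labelled food tin at (409,225). The plain orange tin (354,286) and blue tin (414,273) are look-alikes, so I'll leave them alone. The side view agrees.

```bash
cat > h.py <<'E'
import numpy as np, cv2
from plant import calibration
def ray(n,px,z):
    c=calibration(n); K,R,t=(np.array(c[k]) for k in("camera_matrix","R","t"))
    d=(R.T@np.linalg.inv(K)@np.c_[np.array(px,float).reshape(-1,2),np.ones(np.size(px)//2)].T).T
    o=-R.T@t; return o+d*((z-o[2])/d[:,2])[:,None]
def proj(n,X):
    c=calibration(n); K,R,t=(np.array(c[k]) for k in("camera_matrix","R","t"))
    p=(np.atleast_2d(X)@R.T+t)@K.T; return p[:,:2]/p[:,2:]
E
python3 - <<'E'
from h import *
im=cv2.imread("pics/top0.png"); hsv=cv2.cvtColor(im,cv2.COLOR_BGR2HSV)
print(im[180,340],hsv[180,340],im[212,340],im[242,340],im[120,300],im[200,290])
b=im.astype(int)
m=((b[...,1]-b[...,2]>6)&(b[...,1]>110)).astype(np.uint8); m[:, :295]=0;m[:,390:]=0;m[:150]=0;m[255:]=0
m=cv2.morphologyEx(m,cv2.MORPH_OPEN,np.ones((3,3)))
m=cv2.morphologyEx(m,cv2.MORPH_CLOSE,np.ones((7,7)))
c=max(cv2.findContours(m,0,2)[0],key=cv2.contourArea)
P=ray("top",c[:,0,:],.055)[:,:2]
r=cv2.minAreaRect((P*1000).astype(np.float32)); print(r); print(cv2.boxPoints(r))
# rough pose print
for name,px,h in(("jam",(276,172),.1),("spice",(404,182),.106),("tin",(410,223),.072),("orange",(354,284),.072)):
    print(name,ray("top",px,h)[0])
v=cv2.resize(im[140:310,250:440],None,fx=3.5,fy=3.5,interpolation=cv2.INTER_CUBIC)
cv2.drawContours(v,[((c-[250,140])*3.5).astype(int)],-1,(0,0,255),1)
cv2.imwrite("pics/crop.png",v)
E
```

```text
[213 216 208] [ 79   9 216] [220 223 216] [193 197 191] [221 216 217] [89 89 89]
((571.03466796875, -20.59442138671875), (191.0507049560547, 157.0143585205078), 10.196483612060547)
[[ 463.1203     39.76254 ]
 [ 490.9157   -114.772   ]
 [ 678.94904   -80.951385]
 [ 651.1536     73.58316 ]]
jam [0.59838313 0.13272955 0.1       ]
spice [ 0.63210394 -0.14634126  0.106     ]
tin [ 0.55240924 -0.18020288  0.072     ]
orange [ 0.39673691 -0.08332186  0.072     ]
```

View pics/crop.png

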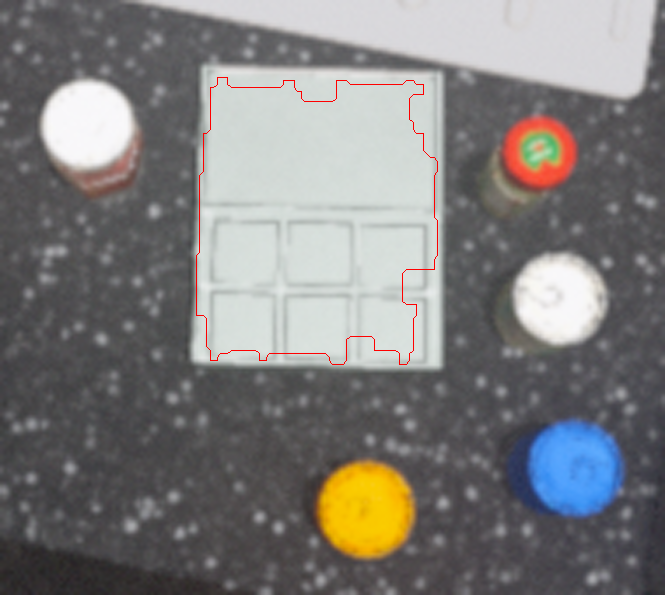

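The crop confirms the layout. The white labelled tin at crop (560,300) is the food tin, and the orange and blue ones are plain decoys. My colour mask was ragged, so I'll refit the pose from the brightness outline and the square centres.

```bash
cat >> h.py <<'E'
def cells(P,yaw):  # panel centre, yaw -> 6 square centres
    c,s=np.cos(yaw),np.sin(yaw); R=np.array([[c,-s],[s,c]])
    return {(i,j):P+R@[i*.024,j*.048] for i in(1,-1) for j in(1,0,-1)}
E
python3 - <<'E'
from h import *
im=cv2.imread("pics/top0.png")
g=cv2.GaussianBlur(cv2.cvtColor(im,6),(3,3),0)
m=(g>150).astype(np.uint8); m[:, :297]=0;m[:,385:]=0;m[:153]=0;m[255:]=0
m=cv2.morphologyEx(m,2,np.ones((5,5)));m=cv2.morphologyEx(m,3,np.ones((7,7)))
c=max(cv2.findContours(m,0,2)[0],key=cv2.contourArea)
P=ray("top",cv2.convexHull(c)[:,0,:],.055)[:,:2]
r=cv2.minAreaRect((P*1000).astype(np.float32)); print(r, cv2.boundingRect(c))
cr=np.array([[246,253],[320,253],[393,257],[244,323],[318,325],[391,328]])/3.5+[249.65,139.65]
W=ray("top",cr,.053)[:,:2]
M=np.array([[.024,.048],[.024,0],[.024,-.048],[-.024,.048],[-.024,0],[-.024,-.048]])
cen=W.mean(0); A=M; B=W-cen
yaw=np.arctan2((A[:,0]*B[:,1]-A[:,1]*B[:,0]).sum(),(A*B).sum())
print("squares: panel",cen,"yaw",yaw, "box centre",cen+.048*np.array([np.cos(yaw),np.sin(yaw)]))
for (k,p),w in zip(cells(cen,yaw).items(),W): print(k,p,(w-p)*1000)
E
```

```text
((585.3660278320312, -28.332199096679688), (217.03253173828125, 179.1871337890625), 10.19649887084961) (305, 153, 80, 92)
squares: panel [ 0.52532767 -0.0297147 ] yaw 0.17371610683896818 box centre [ 0.57260523 -0.02141821]
(1, 1) [0.54066995 0.02171111] [-1.37070743 -0.35550136]
(1, 0) [ 0.54896645 -0.02556646] [ 0.24384813 -0.29790555]
(1, -1) [ 0.55726295 -0.07284402] [-0.87890158 -0.11079322]
(-1, 1) [0.49339239 0.01341461] [ 0.70209612 -0.23286245]
(-1, 0) [ 0.50168888 -0.03386295] [0.92558456 0.08175262]
(-1, -1) [ 0.50998538 -0.08114052] [0.3780802  0.91530996]
```

Request:
send_rows:
  rows:
    - {"wz": 0.088,"hand": -1}
    - {"wz": 0.088,"hand": -1}
    - {"x": 0.149,"y": -0.167,"hand": -1}
    - {"x": 0.149,"y": -0.167,"hand": -1}
    - {"x": 0.149,"y": -0.167,"hand": -1}
    - {"x": 0.149,"y": -0.167,"hand": -1}
    - {"x": 0.149,"y": -0.167,"hand": -1}
    - {"x": 0.149,"y": -0.167,"hand": -1}
    - {"x": 0.149,"y": -0.167,"hand": -1}
    - {"x": 0.149,"y": -0.167,"hand": -1}

```text
invalid input at $.rows[0]: expected keys x, y, z, wx, wy, wz, hand
```

Request:
send_rows:
  rows:
    - {"x": 0.149,"y": -0.167,"hand": -1}
    - {"x": 0.149,"y": -0.167,"hand": -1}
    - {"x": 0.149,"y": -0.167,"hand": -1}
    - {"x": 0.149,"y": -0.167,"hand": -1}
    - {"x": 0.149,"y": -0.167,"hand": -1}
    - {"x": 0.149,"y": -0.167,"hand": -1}
    - {"x": 0.149,"y": -0.167,"hand": -1}
    - {"x": 0.149,"y": -0.167,"hand": -1}
    - {"x": 0.149,"y": -0.167,"hand": -1}
    - {"hand": -1}

```text
invalid input at $.rows[0]: expected keys x, y, z, wx, wy, wz, hand
```

Request:
send_rows:
  rows:
    - {"x": 0,"y": 0,"z": 0,"wx": 0,"wy": 0,"wz": 0.088,"hand": -1}
    - {"x": 0,"y": 0,"z": 0,"wx": 0,"wy": 0,"wz": 0.088,"hand": -1}
    - {"x": 0.149,"y": -0.167,"z": 0,"wx": 0,"wy": 0,"wz": 0,"hand": -1}
    - {"x": 0.149,"y": -0.167,"z": 0,"wx": 0,"wy": 0,"wz": 0,"hand": -1}
    - {"x": 0.149,"y": -0.167,"z": 0,"wx": 0,"wy": 0,"wz": 0,"hand": -1}
    - {"x": 0.149,"y": -0.167,"z": 0,"wx": 0,"wy": 0,"wz": 0,"hand": -1}
    - {"x": 0.149,"y": -0.167,"z": 0,"wx": 0,"wy": 0,"wz": 0,"hand": -1}
    - {"x": 0.149,"y": -0.167,"z": 0,"wx": 0,"wy": 0,"wz": 0,"hand": -1}
    - {"x": 0.149,"y": -0.167,"z": 0,"wx": 0,"wy": 0,"wz": 0,"hand": -1}
    - {"x": 0.149,"y": -0.167,"z": 0,"wx": 0,"wy": 0,"wz": 0,"hand": -1}

```text
time: 0.93
tool_pos: [0.3336, -0.3648, 0.2095]
tool_rot: [-0.0, 0.996, 0.087, -0.0]
contact_force: [0.5, 0.7, 0.0]
gripper_width: -0.001
grasp_force: 0.0
```

Request:
send_rows:
  rows:
    - {"x": 0.149,"y": -0.167,"z": 0,"wx": 0,"wy": 0,"wz": 0,"hand": -1}
    - {"x": 0.149,"y": -0.167,"z": 0,"wx": 0,"wy": 0,"wz": 0,"hand": -1}
    - {"x": 0.149,"y": -0.167,"z": 0,"wx": 0,"wy": 0,"wz": 0,"hand": -1}
    - {"x": 0.149,"y": -0.167,"z": 0,"wx": 0,"wy": 0,"wz": 0,"hand": -1}
    - {"x": 0.149,"y": -0.167,"z": 0,"wx": 0,"wy": 0,"wz": 0,"hand": -1}
    - {"x": 0.149,"y": -0.167,"z": 0,"wx": 0,"wy": 0,"wz": 0,"hand": -1}
    - {"x": 0.149,"y": -0.167,"z": 0,"wx": 0,"wy": 0,"wz": 0,"hand": -1}
    - {"x": 0.149,"y": -0.167,"z": 0,"wx": 0,"wy": 0,"wz": 0,"hand": -1}
    - {"x": 0,"y": 0,"z": 0,"wx": 0,"wy": 0,"wz": 0,"hand": -1}
    - {"x": 0,"y": 0,"z": 0,"wx": 0,"wy": 0,"wz": 0,"hand": -1}

```text
time: 1.77
tool_pos: [0.4749, -0.1368, 0.2094]
tool_rot: [-0.0, 0.996, 0.088, -0.001]
contact_force: [0.1, 0.1, -1.1]
gripper_width: -0.002
grasp_force: 0.0
```

```bash
cat >> h.py <<'E'
from scipy.spatial.transform import Rotation
def rep(P=np.array([.5253,-.0297]),yaw=.1737):
    from plant import manip
    s=manip.state(); R=Rotation.from_quat(np.roll(s["tool_rot"],-1)).as_matrix(); p=np.array(s["tool_pos"])
    print(s["time"],p.round(4),"yaw",np.arctan2(R[1,0],R[0,0]).round(4),"tool z",R[:,2].round(4),"F",np.round(s["contact_force"],2),"w",s["gripper_width"])
    for k,c in cells(P,yaw).items(): print(k,"norm shift tool",(R.T@(np.r_[c,.053]-p)/.15).round(3))
E
python3 -c "
from h import *;rep()
from plant import grab_frame
cv2.imwrite('pics/w1.png',grab_frame('wrist'));v=cv2.imread('pics/w1.png')
for k,c in cells(np.array([.5253,-.0297]),.1737).items():
  p=proj('wrist',np.r_[c,.053])[0];print(p);cv2.circle(v,tuple(int(a) for a in p),3,(0,0,255),-1)
cv2.imwrite('pics/w1.png',v)"
```

```text
1.7667 [ 0.4749 -0.1368  0.2094] yaw 0.177 tool z [-1.2e-03  2.0e-04 -1.0e+00] F [ 0.13  0.07 -1.07] w -0.0015830937726837176
(1, 1) norm shift tool [ 0.619 -0.963  1.043]
(1, 0) norm shift tool [ 0.618 -0.643  1.042]
(1, -1) norm shift tool [ 0.616 -0.323  1.042]
(-1, 1) norm shift tool [ 0.299 -0.964  1.043]
(-1, 0) norm shift tool [ 0.298 -0.644  1.043]
(-1, -1) norm shift tool [ 0.296 -0.324  1.043]
[167.44519902  88.61774139]
[215.54790703  88.62669797]
[263.65336266  88.63565505]
[173.73803999 137.52633968]
[219.75419145 137.53624391]
[265.77285732 137.54614868]
```

View pics/w1.png

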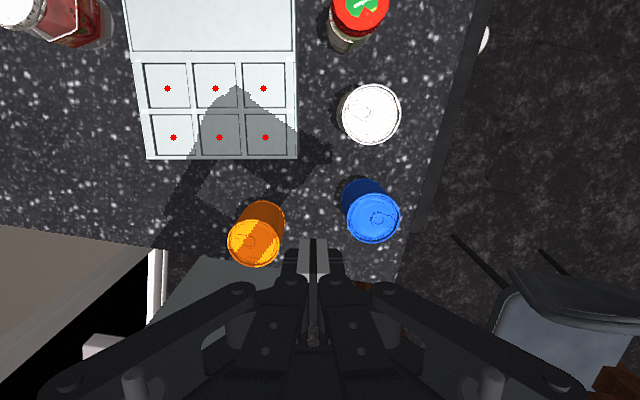

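The wrist view shows my predicted square centres (red dots) about 2 mm off the true ones, roughly 3 px low and 2 px right. I'll shift by +1.5 mm in x and +1 mm in y, then go to a hover over the near-right square.

Request:
send_rows:
  rows:
    - {"x": 0.0765,"y": -0.083,"z": 0.2,"wx": 0,"wy": 0,"wz": 0,"hand": -1}
    - {"x": 0.0765,"y": -0.083,"z": 0.2,"wx": 0,"wy": 0,"wz": 0,"hand": -1}
    - {"x": 0.0765,"y": -0.083,"z": 0.2,"wx": 0,"wy": 0,"wz": 0,"hand": -1}
    - {"x": 0.0765,"y": -0.083,"z": 0.2,"wx": 0,"wy": 0,"wz": 0,"hand": -1}
    - {"x": 0,"y": 0,"z": 0.08,"wx": 0,"wy": 0,"wz": 0,"hand": -1}
    - {"x": 0,"y": 0,"z": 0.06,"wx": 0,"wy": 0,"wz": 0,"hand": -1}
    - {"x": 0,"y": 0,"z": 0,"wx": 0,"wy": 0,"wz": 0,"hand": -1}
    - {"x": 0,"y": 0,"z": 0,"wx": 0,"wy": 0,"wz": 0,"hand": -1}
    - {"x": 0,"y": 0,"z": 0,"wx": 0,"wy": 0,"wz": 0,"hand": -1}
    - {"x": 0,"y": 0,"z": 0,"wx": 0,"wy": 0,"wz": 0,"hand": -1}

```text
time: 2.65
tool_pos: [0.5126, -0.0825, 0.0712]
tool_rot: [0.001, 0.996, 0.086, 0.002]
contact_force: [-0.4, 0.3, 0.1]
gripper_width: -0.003
grasp_force: 0.0
```

```bash
python3 -c "
from h import *
rep(np.array([.5266,-.0285]))
from plant import manip,grab_frame
c=calibration('wrist');print('cam',-np.array(c['R']).T@c['t'])
v=grab_frame('wrist');s=grab_frame('side')
cv2.imwrite('pics/w2.png',np.vstack([v,cv2.resize(s[150:310,200:456],(640,400))])[::1,:][:, :])
a=cv2.imread('pics/w2.png');cv2.imwrite('pics/w2.png',cv2.resize(a,(480,600)))"
```

```text
2.65 [ 0.5126 -0.0825  0.0712] yaw 0.1725 tool z [ 0.0035 -0.0013 -1.    ] F [-0.44  0.29  0.09] w -0.0029262996920529022
(1, 1) norm shift tool [ 0.313 -0.659  0.121]
(1, 0) norm shift tool [ 0.313 -0.339  0.122]
(1, -1) norm shift tool [ 0.314 -0.019  0.122]
(-1, 1) norm shift tool [-0.007 -0.658  0.12 ]
(-1, 0) norm shift tool [-0.007 -0.338  0.121]
(-1, -1) norm shift tool [-0.006 -0.018  0.121]
cam [ 0.58359116 -0.06912717  0.23576419]
```

View pics/w2.png

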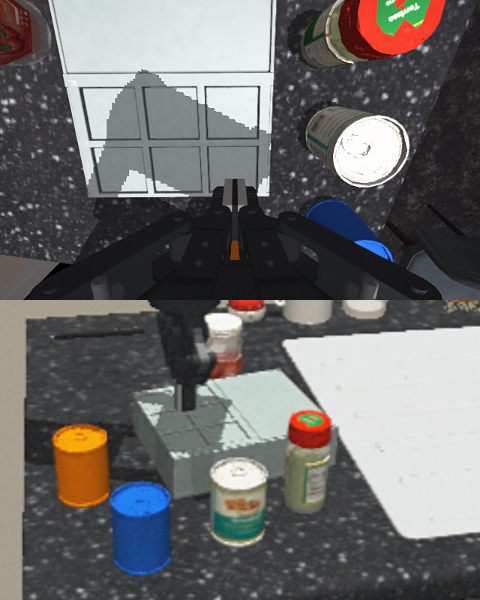

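The wrist view shows the shut fingertips hovering over the near-right square (235,185), and the jars and tins are clear. I'll correct by a few mm and feel down slowly.

Request:
send_rows:
  rows:
    - {"x": -0.006,"y": -0.018,"z": 0.05,"wx": 0,"wy": 0,"wz": 0,"hand": -1}
    - {"x": 0,"y": 0,"z": 0.03,"wx": 0,"wy": 0,"wz": 0,"hand": -1}
    - {"x": 0,"y": 0,"z": 0.02,"wx": 0,"wy": 0,"wz": 0,"hand": -1}
    - {"x": 0,"y": 0,"z": 0.007,"wx": 0,"wy": 0,"wz": 0,"hand": -1}
    - {"x": 0,"y": 0,"z": 0.007,"wx": 0,"wy": 0,"wz": 0,"hand": -1}
    - {"x": 0,"y": 0,"z": 0.007,"wx": 0,"wy": 0,"wz": 0,"hand": -1}
    - {"x": 0,"y": 0,"z": 0.007,"wx": 0,"wy": 0,"wz": 0,"hand": -1}
    - {"x": 0,"y": 0,"z": 0,"wx": 0,"wy": 0,"wz": 0,"hand": -1}
    - {"x": 0,"y": 0,"z": 0,"wx": 0,"wy": 0,"wz": 0,"hand": -1}
    - {"x": 0,"y": 0,"z": 0,"wx": 0,"wy": 0,"wz": 0,"hand": -1}

```text
time: 3.58
tool_pos: [0.5101, -0.0789, 0.05]
tool_rot: [0.0, 0.996, 0.087, 0.0]
contact_force: [-0.3, 0.2, 0.6]
gripper_width: 0.0
grasp_force: 0.0
```

Request:
send_rows:
  rows:
    - {"x": 0,"y": 0,"z": 0.005,"wx": 0,"wy": 0,"wz": 0,"hand": -1}
    - {"x": 0,"y": 0,"z": 0.005,"wx": 0,"wy": 0,"wz": 0,"hand": -1}
    - {"x": 0,"y": 0,"z": 0,"wx": 0,"wy": 0,"wz": 0,"hand": -1}
    - {"x": 0,"y": 0,"z": 0,"wx": 0,"wy": 0,"wz": 0,"hand": -1}
    - {"x": 0,"y": 0,"z": 0,"wx": 0,"wy": 0,"wz": 0,"hand": -1}
    - {"x": 0,"y": 0,"z": 0,"wx": 0,"wy": 0,"wz": 0,"hand": -1}
    - {"x": 0,"y": 0,"z": 0,"wx": 0,"wy": 0,"wz": 0,"hand": -1}
    - {"x": 0,"y": 0,"z": 0,"wx": 0,"wy": 0,"wz": 0,"hand": -1}
    - {"x": 0,"y": 0,"z": 0,"wx": 0,"wy": 0,"wz": 0,"hand": -1}
    - {"x": 0,"y": 0,"z": 0,"wx": 0,"wy": 0,"wz": 0,"hand": -1}

```text
time: 4.42
tool_pos: [0.51, -0.0788, 0.0483]
tool_rot: [0.0, 0.996, 0.087, 0.0]
contact_force: [0.5, 0.3, -0.7]
gripper_width: 0.002
grasp_force: 0.0
```

Request:
send_rows:
  rows:
    - {"x": 0,"y": 0,"z": 0.005,"wx": 0,"wy": 0,"wz": 0,"hand": -1}
    - {"x": 0,"y": 0,"z": 0.005,"wx": 0,"wy": 0,"wz": 0,"hand": -1}
    - {"x": 0,"y": 0,"z": 0,"wx": 0,"wy": 0,"wz": 0,"hand": -1}
    - {"x": 0,"y": 0,"z": 0,"wx": 0,"wy": 0,"wz": 0,"hand": -1}
    - {"x": 0,"y": 0,"z": 0,"wx": 0,"wy": 0,"wz": 0,"hand": -1}
    - {"x": 0,"y": 0,"z": 0,"wx": 0,"wy": 0,"wz": 0,"hand": -1}
    - {"x": 0,"y": 0,"z": 0,"wx": 0,"wy": 0,"wz": 0,"hand": -1}
    - {"x": 0,"y": 0,"z": 0,"wx": 0,"wy": 0,"wz": 0,"hand": -1}
    - {"x": 0,"y": 0,"z": 0,"wx": 0,"wy": 0,"wz": 0,"hand": -1}
    - {"x": 0,"y": 0,"z": 0,"wx": 0,"wy": 0,"wz": 0,"hand": -1}

```text
time: 5.25
tool_pos: [0.51, -0.0788, 0.0469]
tool_rot: [0.0, 0.996, 0.087, 0.0]
contact_force: [0.3, 0.6, 0.0]
gripper_width: -0.004
grasp_force: 0.0
```

```bash
python3 -c "
from h import *
from plant import manip,grab_frame
F=[];Z=[]
for i in range(4):
  v=grab_frame('side');s=manip.state();F.append(s['contact_force'][2]);Z.append(s['tool_pos'][2])
print(F,Z)
w=grab_frame('wrist')
cv2.imwrite('pics/s3.png',np.vstack([cv2.resize(w[170:330,200:456],(480,300)),cv2.resize(v[150:310,200:456],(480,300))]))"
```

```text
[np.float64(-0.35068495621040036), np.float64(-0.5898671765583989), np.float64(0.32625622234818885), np.float64(0.5815930794158675)] [np.float64(0.04683620657301993), np.float64(0.04682465504071276), np.float64(0.046828138011474375), np.float64(0.04680405960455192)]
```

View pics/s3.png

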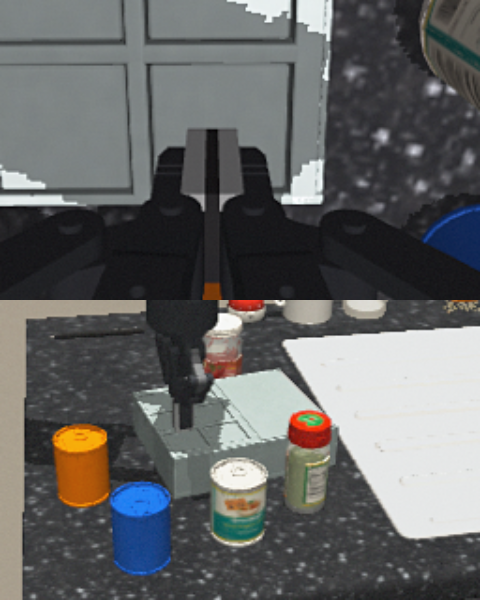

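The fingertip is in the near-right square, with no measurable force yet (noise is about ±0.6 N). I'll keep going down in small steps.

Request:
send_rows:
  rows:
    - {"x": 0,"y": 0,"z": 0.005,"wx": 0,"wy": 0,"wz": 0,"hand": -1}
    - {"x": 0,"y": 0,"z": 0.005,"wx": 0,"wy": 0,"wz": 0,"hand": -1}
    - {"x": 0,"y": 0,"z": 0,"wx": 0,"wy": 0,"wz": 0,"hand": -1}
    - {"x": 0,"y": 0,"z": 0,"wx": 0,"wy": 0,"wz": 0,"hand": -1}
    - {"x": 0,"y": 0,"z": 0,"wx": 0,"wy": 0,"wz": 0,"hand": -1}
    - {"x": 0,"y": 0,"z": 0,"wx": 0,"wy": 0,"wz": 0,"hand": -1}
    - {"x": 0,"y": 0,"z": 0,"wx": 0,"wy": 0,"wz": 0,"hand": -1}
    - {"x": 0,"y": 0,"z": 0,"wx": 0,"wy": 0,"wz": 0,"hand": -1}
    - {"x": 0,"y": 0,"z": 0,"wx": 0,"wy": 0,"wz": 0,"hand": -1}
    - {"x": 0,"y": 0,"z": 0,"wx": 0,"wy": 0,"wz": 0,"hand": -1}

```text
time: 6.33
tool_pos: [0.51, -0.0788, 0.0453]
tool_rot: [-0.0, 0.996, 0.087, 0.0]
contact_force: [-0.2, 1.0, 0.4]
gripper_width: -0.0
grasp_force: 0.0
```

Request:
send_rows:
  rows:
    - {"x": 0,"y": 0,"z": 0.005,"wx": 0,"wy": 0,"wz": 0,"hand": -1}
    - {"x": 0,"y": 0,"z": 0.005,"wx": 0,"wy": 0,"wz": 0,"hand": -1}
    - {"x": 0,"y": 0,"z": 0,"wx": 0,"wy": 0,"wz": 0,"hand": -1}
    - {"x": 0,"y": 0,"z": 0,"wx": 0,"wy": 0,"wz": 0,"hand": -1}
    - {"x": 0,"y": 0,"z": 0,"wx": 0,"wy": 0,"wz": 0,"hand": -1}
    - {"x": 0,"y": 0,"z": 0,"wx": 0,"wy": 0,"wz": 0,"hand": -1}
    - {"x": 0,"y": 0,"z": 0,"wx": 0,"wy": 0,"wz": 0,"hand": -1}
    - {"x": 0,"y": 0,"z": 0,"wx": 0,"wy": 0,"wz": 0,"hand": -1}
    - {"x": 0,"y": 0,"z": 0,"wx": 0,"wy": 0,"wz": 0,"hand": -1}
    - {"x": 0,"y": 0,"z": 0,"wx": 0,"wy": 0,"wz": 0,"hand": -1}

```text
time: 7.17
tool_pos: [0.51, -0.0788, 0.0438]
tool_rot: [0.0, 0.996, 0.087, 0.0]
contact_force: [-0.5, -0.4, 0.3]
gripper_width: -0.002
grasp_force: 0.0
```

Request:
send_rows:
  rows:
    - {"x": 0,"y": 0,"z": 0.005,"wx": 0,"wy": 0,"wz": 0,"hand": -1}
    - {"x": 0,"y": 0,"z": 0.005,"wx": 0,"wy": 0,"wz": 0,"hand": -1}
    - {"x": 0,"y": 0,"z": 0,"wx": 0,"wy": 0,"wz": 0,"hand": -1}
    - {"x": 0,"y": 0,"z": 0,"wx": 0,"wy": 0,"wz": 0,"hand": -1}
    - {"x": 0,"y": 0,"z": 0,"wx": 0,"wy": 0,"wz": 0,"hand": -1}
    - {"x": 0,"y": 0,"z": 0,"wx": 0,"wy": 0,"wz": 0,"hand": -1}
    - {"x": 0,"y": 0,"z": 0,"wx": 0,"wy": 0,"wz": 0,"hand": -1}
    - {"x": 0,"y": 0,"z": 0,"wx": 0,"wy": 0,"wz": 0,"hand": -1}
    - {"x": 0,"y": 0,"z": 0,"wx": 0,"wy": 0,"wz": 0,"hand": -1}
    - {"x": 0,"y": 0,"z": 0,"wx": 0,"wy": 0,"wz": 0,"hand": -1}

```text
time: 8.0
tool_pos: [0.51, -0.0788, 0.0423]
tool_rot: [-0.0, 0.996, 0.087, 0.0]
contact_force: [-0.5, 0.4, 0.4]
gripper_width: -0.0
grasp_force: 0.0
```

```bash
python3 -c "
from h import *
from plant import manip,grab_frame
F=[];Z=[];T=[]
for i in range(3):
  v=grab_frame('side');s=manip.state();F.append(s['contact_force'][2]);Z.append(s['tool_pos'][2]);T.append(s['joint_efforts'])
print(F,Z,np.round(T,2))
p=np.array(s['tool_pos']);print(proj('side',p),proj('side',[p[0],p[1],.053]))
w=grab_frame('wrist')
cv2.imwrite('pics/s4.png',np.vstack([cv2.resize(w[200:300,240:400],(480,300)),cv2.resize(v[190:270,250:378],(480,300),interpolation=2)]))"
```

```text
[np.float64(0.7296608211692203), np.float64(0.4725035122388223), np.float64(-0.547062930258771)] [np.float64(0.04230451640705097), np.float64(0.04231918213217303), np.float64(0.042310672860782265)] [[  0.   -30.95 -32.67   0.     0.     0.  ]
 [  0.   -30.95 -32.67   0.     0.    -0.  ]
 [  0.   -30.95 -32.67   0.     0.     0.  ]]
[[296.98774887 228.69203066]] [[296.9620709  224.34368887]]
```

View pics/s4.png

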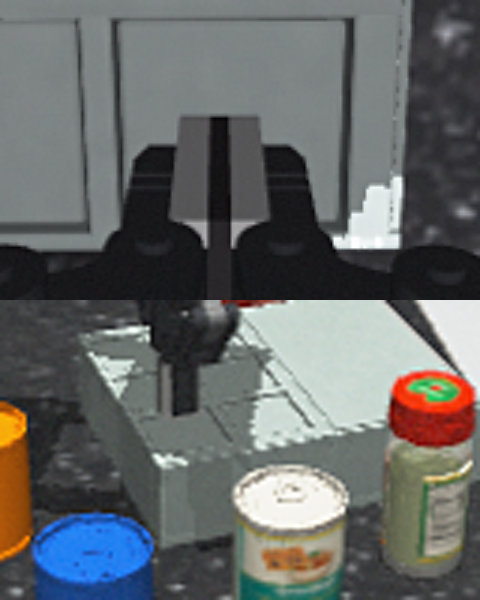

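The side crop shows the tip at about pixel (297,220), still above the square face, so the real tip is about 1 cm or more higher than the reported TCP. The lid is shut and there is no contact, so I'll keep feeling downwards.

Request:
send_rows:
  rows:
    - {"x": 0,"y": 0,"z": 0.005,"wx": 0,"wy": 0,"wz": 0,"hand": -1}
    - {"x": 0,"y": 0,"z": 0.005,"wx": 0,"wy": 0,"wz": 0,"hand": -1}
    - {"x": 0,"y": 0,"z": 0.005,"wx": 0,"wy": 0,"wz": 0,"hand": -1}
    - {"x": 0,"y": 0,"z": 0,"wx": 0,"wy": 0,"wz": 0,"hand": -1}
    - {"x": 0,"y": 0,"z": 0,"wx": 0,"wy": 0,"wz": 0,"hand": -1}
    - {"x": 0,"y": 0,"z": 0,"wx": 0,"wy": 0,"wz": 0,"hand": -1}
    - {"x": 0,"y": 0,"z": 0,"wx": 0,"wy": 0,"wz": 0,"hand": -1}
    - {"x": 0,"y": 0,"z": 0,"wx": 0,"wy": 0,"wz": 0,"hand": -1}
    - {"x": 0,"y": 0,"z": 0,"wx": 0,"wy": 0,"wz": 0,"hand": -1}
    - {"x": 0,"y": 0,"z": 0,"wx": 0,"wy": 0,"wz": 0,"hand": -1}

```text
time: 9.03
tool_pos: [0.51, -0.0788, 0.0401]
tool_rot: [0.0, 0.996, 0.087, 0.0]
contact_force: [0.2, -0.1, 0.1]
gripper_width: 0.001
grasp_force: 0.0
```

```bash
python3 -c "
from h import *
from plant import manip,grab_frame
s=manip.state();p=np.array(s['tool_pos'])
print('tcp px wrist',proj('wrist',p),'side',proj('side',p))
for z in(.04,.05,.055,.06,.065): print(z,'wrist tip px ->',ray('wrist',[314,238],z)[0],' side px ->',ray('side',[297.5,218.],z)[0])
v=grab_frame('side');w=grab_frame('wrist')
a=cv2.resize(v[180:260,250:378],(768,480),interpolation=2)
cv2.imwrite('pics/s5.png',a)"
```

```text
tcp px wrist [[314.01344934 238.41407205]] side [[297.00557329 229.58766017]]
0.04 wrist tip px -> [ 0.51025312 -0.0788018   0.04      ]  side px -> [ 0.51847978 -0.03187133  0.04      ]
0.05 wrist tip px -> [ 0.51458962 -0.07800058  0.05      ]  side px -> [ 0.51590786 -0.04849189  0.05      ]
0.055 wrist tip px -> [ 0.51675787 -0.07759997  0.055     ]  side px -> [ 0.5146219  -0.05680216  0.055     ]
0.06 wrist tip px -> [ 0.51892612 -0.07719936  0.06      ]  side px -> [ 0.51333594 -0.06511244  0.06      ]
0.065 wrist tip px -> [ 0.52109437 -0.07679875  0.065     ]  side px -> [ 0.51204998 -0.07342272  0.065     ]
```

View pics/s5.png

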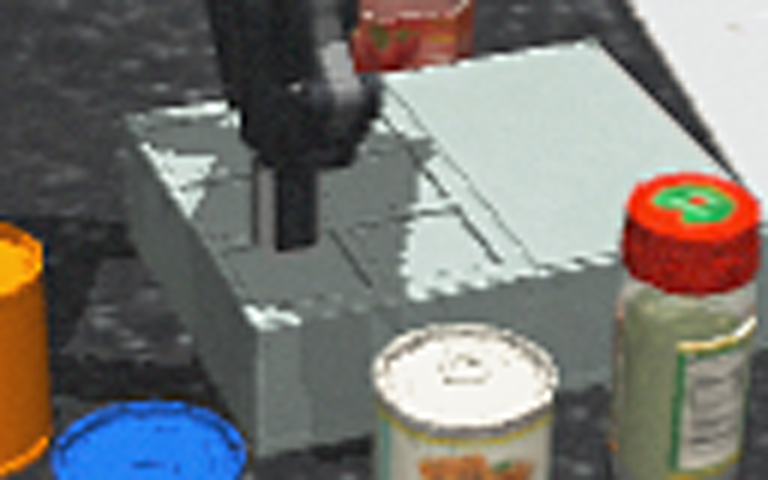

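The side view puts the visible tip end at about (299,222). The face under it would be at about row 226 or lower, so the tip is still roughly 10 mm above the square. I'll carry on in small steps.

Request:
send_rows:
  rows:
    - {"x": 0,"y": 0,"z": 0.007,"wx": 0,"wy": 0,"wz": 0,"hand": -1}
    - {"x": 0,"y": 0,"z": 0.007,"wx": 0,"wy": 0,"wz": 0,"hand": -1}
    - {"x": 0,"y": 0,"z": 0.007,"wx": 0,"wy": 0,"wz": 0,"hand": -1}
    - {"x": 0,"y": 0,"z": 0,"wx": 0,"wy": 0,"wz": 0,"hand": -1}
    - {"x": 0,"y": 0,"z": 0,"wx": 0,"wy": 0,"wz": 0,"hand": -1}
    - {"x": 0,"y": 0,"z": 0,"wx": 0,"wy": 0,"wz": 0,"hand": -1}
    - {"x": 0,"y": 0,"z": 0,"wx": 0,"wy": 0,"wz": 0,"hand": -1}
    - {"x": 0,"y": 0,"z": 0,"wx": 0,"wy": 0,"wz": 0,"hand": -1}
    - {"x": 0,"y": 0,"z": 0,"wx": 0,"wy": 0,"wz": 0,"hand": -1}
    - {"x": 0,"y": 0,"z": 0,"wx": 0,"wy": 0,"wz": 0,"hand": -1}

```text
time: 9.97
tool_pos: [0.51, -0.0788, 0.037]
tool_rot: [0.0, 0.996, 0.087, 0.0]
contact_force: [0.5, -0.6, 0.6]
gripper_width: -0.001
grasp_force: 0.0
```

```bash
python3 -c "
from h import *
from plant import manip,grab_frame
s=manip.state();v=grab_frame('side');t=grab_frame('top');cv2.imwrite('pics/raw_s6.png',v)
print(s['contact_force'],s['tool_pos'],s['ft_torque'])
# dark finger column extents in side view
g=cv2.cvtColor(v,6)
for c in (293,295,297,299,301): print(c,g[205:232,c])"
```

```text
[ 0.45672613 -0.607247    0.55853461] [ 0.51003097 -0.07883677  0.03695295] [-0.04463514 -0.02357794  0.02884972]
293 [ 35  43  36  27  59 102 105 102 102 105 102 104 105 101 102  95  85  88
  87 115 116 112 115 117 118 112 123]
295 [ 39  36  47  36  50  87  89  88  87  86  90  86  87  90  85  87  84 106
 115 115 118 118 113 116 117 114 119]
297 [ 32  39  32  28  29  29  33  38  38  42  41  37  38  32  36  41  35  30
 101 114 118 116 115 114 118  89 105]
299 [ 30  28  31  31  39  33  32  46  39  41  40  41  38  38  40  44  39  34
 116 116 115 115 118 113 115 118 112]
301 [ 30  38  48  43  36  37  40  36  37  32  33  40  38  43  38  36  33  68
 115 117 117 116 116 113 115 135 118]
```

Request:
send_rows:
  rows:
    - {"x": 0,"y": 0,"z": 0.01,"wx": 0,"wy": 0,"wz": 0,"hand": -1}
    - {"x": 0,"y": 0,"z": 0.01,"wx": 0,"wy": 0,"wz": 0,"hand": -1}
    - {"x": 0,"y": 0,"z": 0.007,"wx": 0,"wy": 0,"wz": 0,"hand": -1}
    - {"x": 0,"y": 0,"z": 0,"wx": 0,"wy": 0,"wz": 0,"hand": -1}
    - {"x": 0,"y": 0,"z": 0,"wx": 0,"wy": 0,"wz": 0,"hand": -1}
    - {"x": 0,"y": 0,"z": 0,"wx": 0,"wy": 0,"wz": 0,"hand": -1}
    - {"x": 0,"y": 0,"z": 0,"wx": 0,"wy": 0,"wz": 0,"hand": -1}
    - {"x": 0,"y": 0,"z": 0,"wx": 0,"wy": 0,"wz": 0,"hand": -1}
    - {"x": 0,"y": 0,"z": 0,"wx": 0,"wy": 0,"wz": 0,"hand": -1}
    - {"x": 0,"y": 0,"z": 0,"wx": 0,"wy": 0,"wz": 0,"hand": -1}

```text
time: 10.9
tool_pos: [0.51, -0.0788, 0.0329]
tool_rot: [0.0, 0.996, 0.087, 0.0]
contact_force: [-0.1, -0.5, 0.6]
gripper_width: -0.0
grasp_force: 0.0
```

```bash
cat > t.py <<'E'
from h import *
from plant import manip,grab_frame
F=[]
for i in range(3):
  v=grab_frame('side');s=manip.state();F.append(s['contact_force'][2])
g=cv2.cvtColor(v,6)
x=int(round(proj('side',s['tool_pos'])[0,0]))+1
y=int(proj('side',s['tool_pos'])[0,1])
print(s['time'],np.round(F,2),np.round(s['tool_pos'],4),x,y-25,g[y-25:y+8,x])
E
python3 t.py
```

```text
11.05 [-0.78 -0.02 -0.46] [ 0.51   -0.0788  0.0329] 298 207 [ 39  36  35  36  30  32  39  42  38  40  37  44  44  41  37  38  34  56
 115 114 117 115 116  98 110 204 217 120 109 112 114 113 114]
```

Request:
send_rows:
  rows:
    - {"x": 0,"y": 0,"z": 0.007,"wx": 0,"wy": 0,"wz": 0,"hand": -1}
    - {"x": 0,"y": 0,"z": 0.007,"wx": 0,"wy": 0,"wz": 0,"hand": -1}
    - {"x": 0,"y": 0,"z": 0.007,"wx": 0,"wy": 0,"wz": 0,"hand": -1}
    - {"x": 0,"y": 0,"z": 0,"wx": 0,"wy": 0,"wz": 0,"hand": -1}
    - {"x": 0,"y": 0,"z": 0,"wx": 0,"wy": 0,"wz": 0,"hand": -1}
    - {"x": 0,"y": 0,"z": 0,"wx": 0,"wy": 0,"wz": 0,"hand": -1}
    - {"x": 0,"y": 0,"z": 0,"wx": 0,"wy": 0,"wz": 0,"hand": -1}
    - {"x": 0,"y": 0,"z": 0,"wx": 0,"wy": 0,"wz": 0,"hand": -1}
    - {"x": 0,"y": 0,"z": 0,"wx": 0,"wy": 0,"wz": 0,"hand": -1}
    - {"x": 0,"y": 0,"z": 0,"wx": 0,"wy": 0,"wz": 0,"hand": -1}

```text
time: 11.88
tool_pos: [0.5102, -0.0789, 0.0317]
tool_rot: [-0.0, 0.996, 0.087, -0.0]
contact_force: [-6.7, 1.5, 12.2]
gripper_width: 0.002
grasp_force: 6.2
```

Request:
send_rows:
  rows:
    - {"x": 0,"y": 0,"z": 0.005,"wx": 0,"wy": 0,"wz": 0,"hand": -1}
    - {"x": 0,"y": 0,"z": 0.005,"wx": 0,"wy": 0,"wz": 0,"hand": -1}
    - {"x": 0,"y": 0,"z": 0,"wx": 0,"wy": 0,"wz": 0,"hand": -1}
    - {"x": 0,"y": 0,"z": 0,"wx": 0,"wy": 0,"wz": 0,"hand": -1}
    - {"x": 0,"y": 0,"z": 0,"wx": 0,"wy": 0,"wz": 0,"hand": -1}
    - {"x": 0,"y": 0,"z": 0,"wx": 0,"wy": 0,"wz": 0,"hand": -1}
    - {"x": 0,"y": 0,"z": 0,"wx": 0,"wy": 0,"wz": 0,"hand": -1}
    - {"x": 0,"y": 0,"z": 0,"wx": 0,"wy": 0,"wz": 0,"hand": -1}
    - {"x": 0,"y": 0,"z": 0,"wx": 0,"wy": 0,"wz": 0,"hand": -1}
    - {"x": 0,"y": 0,"z": 0,"wx": 0,"wy": 0,"wz": 0,"hand": -1}

```text
time: 12.72
tool_pos: [0.5102, -0.0789, 0.0316]
tool_rot: [-0.0, 0.996, 0.087, -0.001]
contact_force: [-9.9, 2.7, 21.2]
gripper_width: 0.003
grasp_force: 10.7
```

Contact came at TCP z ≈ 0.0317, and it is rigid: about 6 N/mm with no give. So the tip effectively sits 21 mm short of the TCP. The near-right square is not the catch. Next is near-middle, feeling to about 1.2 mm past contact, where a rigid square gives about 7 N and the catch under 2 N.

Request:
send_rows:
  rows:
    - {"x": 0,"y": 0,"z": -0.04,"wx": 0,"wy": 0,"wz": 0,"hand": -1}
    - {"x": 0,"y": 0,"z": -0.04,"wx": 0,"wy": 0,"wz": 0,"hand": -1}
    - {"x": 0,"y": -0.16,"z": 0,"wx": 0,"wy": 0,"wz": 0,"hand": -1}
    - {"x": 0,"y": -0.16,"z": 0,"wx": 0,"wy": 0,"wz": 0,"hand": -1}
    - {"x": 0,"y": 0,"z": 0.03,"wx": 0,"wy": 0,"wz": 0,"hand": -1}
    - {"x": 0,"y": 0,"z": 0.02,"wx": 0,"wy": 0,"wz": 0,"hand": -1}
    - {"x": 0,"y": 0,"z": 0.01,"wx": 0,"wy": 0,"wz": 0,"hand": -1}
    - {"x": 0,"y": 0,"z": 0.005,"wx": 0,"wy": 0,"wz": 0,"hand": -1}
    - {"x": 0,"y": 0,"z": 0,"wx": 0,"wy": 0,"wz": 0,"hand": -1}
    - {"x": 0,"y": 0,"z": 0,"wx": 0,"wy": 0,"wz": 0,"hand": -1}

```text
time: 13.55
tool_pos: [0.5015, -0.0312, 0.0317]
tool_rot: [-0.001, 0.996, 0.086, -0.001]
contact_force: [-6.5, 5.3, 11.9]
gripper_width: -0.003
grasp_force: 6.0
```

Near-middle is rigid too (12 N at the same height). Next is near-left.

Request:
send_rows:
  rows:
    - {"x": 0,"y": 0,"z": -0.04,"wx": 0,"wy": 0,"wz": 0,"hand": -1}
    - {"x": 0,"y": 0,"z": -0.025,"wx": 0,"wy": 0,"wz": 0,"hand": -1}
    - {"x": 0.003,"y": -0.16,"z": 0,"wx": 0,"wy": 0,"wz": 0,"hand": -1}
    - {"x": 0.003,"y": -0.155,"z": 0,"wx": 0,"wy": 0,"wz": 0,"hand": -1}
    - {"x": 0,"y": 0,"z": 0.03,"wx": 0,"wy": 0,"wz": 0,"hand": -1}
    - {"x": 0,"y": 0,"z": 0.02,"wx": 0,"wy": 0,"wz": 0,"hand": -1}
    - {"x": 0,"y": 0,"z": 0.01,"wx": 0,"wy": 0,"wz": 0,"hand": -1}
    - {"x": 0,"y": 0,"z": 0.004,"wx": 0,"wy": 0,"wz": 0,"hand": -1}
    - {"x": 0,"y": 0,"z": 0,"wx": 0,"wy": 0,"wz": 0,"hand": -1}
    - {"x": 0,"y": 0,"z": 0,"wx": 0,"wy": 0,"wz": 0,"hand": -1}

```text
time: 14.38
tool_pos: [0.4944, 0.0149, 0.0317]
tool_rot: [-0.001, 0.996, 0.086, -0.001]
contact_force: [-5.8, 4.3, 10.1]
gripper_width: 0.001
grasp_force: 5.2
```

```bash
python3 -c "
from h import *
rep(np.array([.5266,-.0285]))"
```

```text
14.3833 [0.4944 0.0149 0.0317] yaw 0.1724 tool z [-0.0018  0.0016 -1.    ] F [-5.82  4.27 10.12] w 0.0009320620516260817
(1, 1) norm shift tool [ 0.321  0.002 -0.142]
(1, 0) norm shift tool [ 0.322  0.322 -0.143]
(1, -1) norm shift tool [ 0.322  0.642 -0.144]
(-1, 1) norm shift tool [ 0.001  0.002 -0.142]
(-1, 0) norm shift tool [ 0.002  0.322 -0.143]
(-1, -1) norm shift tool [ 0.002  0.642 -0.143]
```

Near-left is rigid as well. Now the far row, biased 4–5 mm away from the lid, starting with far-left.

Request:
send_rows:
  rows:
    - {"x": 0,"y": 0,"z": -0.04,"wx": 0,"wy": 0,"wz": 0,"hand": -1}
    - {"x": 0,"y": 0,"z": -0.024,"wx": 0,"wy": 0,"wz": 0,"hand": -1}
    - {"x": 0.145,"y": 0.001,"z": 0,"wx": 0,"wy": 0,"wz": 0,"hand": -1}
    - {"x": 0.145,"y": 0.001,"z": 0,"wx": 0,"wy": 0,"wz": 0,"hand": -1}
    - {"x": 0,"y": 0,"z": 0.03,"wx": 0,"wy": 0,"wz": 0,"hand": -1}
    - {"x": 0,"y": 0,"z": 0.02,"wx": 0,"wy": 0,"wz": 0,"hand": -1}
    - {"x": 0,"y": 0,"z": 0.01,"wx": 0,"wy": 0,"wz": 0,"hand": -1}
    - {"x": 0,"y": 0,"z": 0.004,"wx": 0,"wy": 0,"wz": 0,"hand": -1}
    - {"x": 0,"y": 0,"z": 0,"wx": 0,"wy": 0,"wz": 0,"hand": -1}
    - {"x": 0,"y": 0,"z": 0,"wx": 0,"wy": 0,"wz": 0,"hand": -1}

```text
time: 15.22
tool_pos: [0.5376, 0.0218, 0.0317]
tool_rot: [0.0, 0.996, 0.087, 0.001]
contact_force: [-1.5, -0.1, 6.0]
gripper_width: -0.002
grasp_force: 3.2
```

Far-left stops at the same height with 6 N, so it's rigid. Next is far-middle.

Request:
send_rows:
  rows:
    - {"x": 0,"y": 0,"z": -0.04,"wx": 0,"wy": 0,"wz": 0,"hand": -1}
    - {"x": 0,"y": 0,"z": -0.024,"wx": 0,"wy": 0,"wz": 0,"hand": -1}
    - {"x": 0,"y": 0.16,"z": 0,"wx": 0,"wy": 0,"wz": 0,"hand": -1}
    - {"x": 0,"y": 0.16,"z": 0,"wx": 0,"wy": 0,"wz": 0,"hand": -1}
    - {"x": 0,"y": 0,"z": 0.03,"wx": 0,"wy": 0,"wz": 0,"hand": -1}
    - {"x": 0,"y": 0,"z": 0.02,"wx": 0,"wy": 0,"wz": 0,"hand": -1}
    - {"x": 0,"y": 0,"z": 0.01,"wx": 0,"wy": 0,"wz": 0,"hand": -1}
    - {"x": 0,"y": 0,"z": 0.007,"wx": 0,"wy": 0,"wz": 0,"hand": -1}
    - {"x": 0,"y": 0,"z": 0,"wx": 0,"wy": 0,"wz": 0,"hand": -1}
    - {"x": 0,"y": 0,"z": 0,"wx": 0,"wy": 0,"wz": 0,"hand": -1}

```text
time: 16.05
tool_pos: [0.5453, -0.0243, 0.03]
tool_rot: [-0.0, 0.996, 0.087, -0.0]
contact_force: [-0.3, -0.1, 1.0]
gripper_width: 0.001
grasp_force: 0.5
```

Far-middle gives: z dropped to 0.0300 with only 1 N. I'll press it about 6.5 mm down and hold.

Request:
send_rows:
  rows:
    - {"x": 0,"y": 0,"z": 0.01,"wx": 0,"wy": 0,"wz": 0,"hand": -1}
    - {"x": 0,"y": 0,"z": 0.012,"wx": 0,"wy": 0,"wz": 0,"hand": -1}
    - {"x": 0,"y": 0,"z": 0.01,"wx": 0,"wy": 0,"wz": 0,"hand": -1}
    - {"x": 0,"y": 0,"z": 0,"wx": 0,"wy": 0,"wz": 0,"hand": -1}
    - {"x": 0,"y": 0,"z": 0,"wx": 0,"wy": 0,"wz": 0,"hand": -1}
    - {"x": 0,"y": 0,"z": 0,"wx": 0,"wy": 0,"wz": 0,"hand": -1}
    - {"x": 0,"y": 0,"z": 0,"wx": 0,"wy": 0,"wz": 0,"hand": -1}
    - {"x": 0,"y": 0,"z": 0,"wx": 0,"wy": 0,"wz": 0,"hand": -1}
    - {"x": 0,"y": 0,"z": 0,"wx": 0,"wy": 0,"wz": 0,"hand": -1}
    - {"x": 0,"y": 0,"z": 0,"wx": 0,"wy": 0,"wz": 0,"hand": -1}

```text
time: 16.88
tool_pos: [0.5458, -0.0248, 0.0255]
tool_rot: [-0.0, 0.996, 0.087, 0.0]
contact_force: [-0.9, 2.5, 4.6]
gripper_width: 0.001
grasp_force: 1.7
```

```bash
python3 -c "
from h import *
from plant import manip,grab_frame
v=grab_frame('side');s=manip.state();print(s['time'],s['tool_pos'],s['contact_force'])
cv2.imwrite('pics/s7.png',cv2.resize(v[130:290,210:466],(768,480),interpolation=2))"
```

```text
16.9333 [ 0.545807   -0.02483356  0.02548938] [-1.86282856  2.77973525  3.56620725]
```

View pics/s7.png

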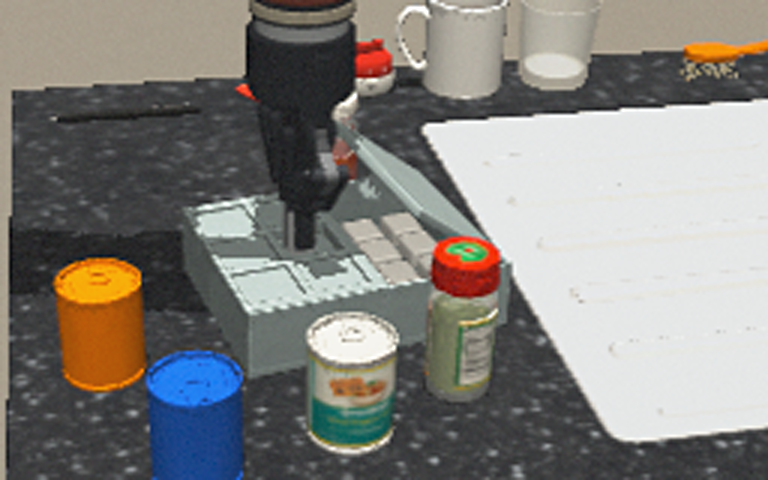

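The lid has sprung up (edge at about (345,130) in the crop), showing the tablets. Now I'll let go: straight up out of the well, then back towards the robot and up.

Request:
send_rows:
  rows:
    - {"x": 0,"y": 0,"z": -0.06,"wx": 0,"wy": 0,"wz": 0,"hand": -1}
    - {"x": 0,"y": 0,"z": -0.06,"wx": 0,"wy": 0,"wz": 0,"hand": -1}
    - {"x": -0.12,"y": 0,"z": -0.1,"wx": 0,"wy": 0,"wz": 0,"hand": -1}
    - {"x": -0.12,"y": 0,"z": -0.15,"wx": 0,"wy": 0,"wz": 0,"hand": -1}
    - {"x": -0.12,"y": 0,"z": -0.15,"wx": 0,"wy": 0,"wz": 0,"hand": -1}
    - {"x": -0.12,"y": 0,"z": -0.15,"wx": 0,"wy": 0,"wz": 0,"hand": -1}
    - {"x": -0.1,"y": 0,"z": -0.15,"wx": 0,"wy": 0,"wz": 0,"hand": -1}
    - {"x": 0,"y": 0,"z": -0.15,"wx": 0,"wy": 0,"wz": 0,"hand": -1}
    - {"x": 0,"y": 0,"z": 0,"wx": 0,"wy": 0,"wz": 0,"hand": -1}
    - {"x": 0,"y": 0,"z": 0,"wx": 0,"wy": 0,"wz": 0,"hand": -1}

```text
time: 17.77
tool_pos: [0.461, -0.0406, 0.1732]
tool_rot: [0.001, 0.996, 0.086, 0.002]
contact_force: [0.1, 0.1, 0.0]
gripper_width: -0.003
grasp_force: 0.0
```

Request:
send_rows:
  rows:
    - {"x": 0,"y": 0,"z": 0,"wx": 0,"wy": 0,"wz": 0,"hand": -1}
    - {"x": 0,"y": 0,"z": 0,"wx": 0,"wy": 0,"wz": 0,"hand": -1}
    - {"x": 0,"y": 0,"z": 0,"wx": 0,"wy": 0,"wz": 0,"hand": -1}
    - {"x": 0,"y": 0,"z": 0,"wx": 0,"wy": 0,"wz": 0,"hand": -1}
    - {"x": 0,"y": 0,"z": 0,"wx": 0,"wy": 0,"wz": 0,"hand": -1}
    - {"x": 0,"y": 0,"z": 0,"wx": 0,"wy": 0,"wz": 0,"hand": -1}
    - {"x": 0,"y": 0,"z": 0,"wx": 0,"wy": 0,"wz": 0,"hand": -1}
    - {"x": 0,"y": 0,"z": 0,"wx": 0,"wy": 0,"wz": 0,"hand": -1}
    - {"x": 0,"y": 0,"z": 0,"wx": 0,"wy": 0,"wz": 0,"hand": -1}
    - {"x": 0,"y": 0,"z": 0,"wx": 0,"wy": 0,"wz": 0,"hand": -1}

```text
time: 18.6
tool_pos: [0.46, -0.04, 0.1709]
tool_rot: [0.0, 0.996, 0.087, 0.0]
contact_force: [0.4, -0.6, -0.4]
gripper_width: 0.001
grasp_force: 0.0
```

Request:
send_rows:
  rows:
    - {"x": 0,"y": 0,"z": 0,"wx": 0,"wy": 0,"wz": 0,"hand": -1}
    - {"x": 0,"y": 0,"z": 0,"wx": 0,"wy": 0,"wz": 0,"hand": -1}
    - {"x": 0,"y": 0,"z": 0,"wx": 0,"wy": 0,"wz": 0,"hand": -1}
    - {"x": 0,"y": 0,"z": 0,"wx": 0,"wy": 0,"wz": 0,"hand": -1}
    - {"x": 0,"y": 0,"z": 0,"wx": 0,"wy": 0,"wz": 0,"hand": -1}
    - {"x": 0,"y": 0,"z": 0,"wx": 0,"wy": 0,"wz": 0,"hand": -1}
    - {"x": 0,"y": 0,"z": 0,"wx": 0,"wy": 0,"wz": 0,"hand": -1}
    - {"x": 0,"y": 0,"z": 0,"wx": 0,"wy": 0,"wz": 0,"hand": -1}
    - {"x": 0,"y": 0,"z": 0,"wx": 0,"wy": 0,"wz": 0,"hand": -1}
    - {"x": 0,"y": 0,"z": 0,"wx": 0,"wy": 0,"wz": 0,"hand": -1}

```text
time: 19.43
tool_pos: [0.4599, -0.0399, 0.1709]
tool_rot: [-0.0, 0.996, 0.087, -0.0]
contact_force: [0.3, 0.1, -0.7]
gripper_width: 0.001
grasp_force: 0.0
```

```bash
python3 -c "
from h import *
from plant import manip,grab_frame
v=grab_frame('side');s=manip.state();print(s['time'],s['tool_pos'],s['contact_force'])
cv2.imwrite('pics/s8.png',cv2.resize(v[130:290,210:466],(768,480),interpolation=2))"
```

```text
19.4833 [ 0.45992836 -0.03993575  0.17087739] [-0.14613378 -0.29366868  0.47485288]
```

View pics/s8.png

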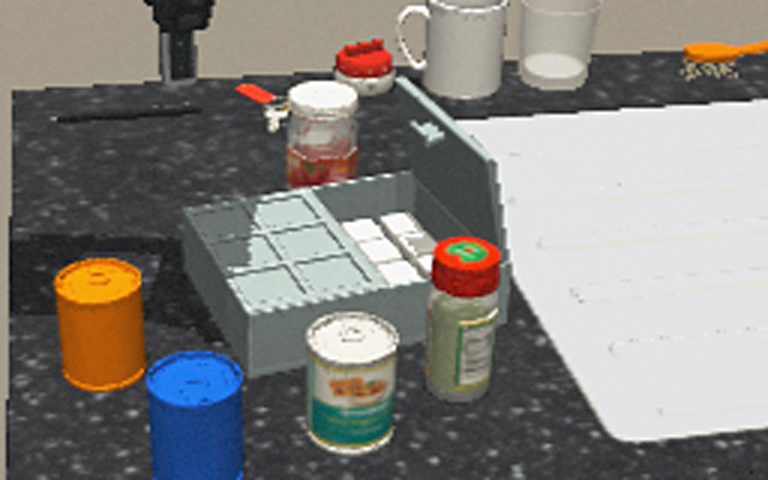

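The lid stands wide open (edge at about (400,80)-(495,160)) and all six squares are level. The jars and the tin are upright where they were, and the arm is clear. Handing in.

```bash
python3 -c "
from plant import job_done
print(job_done())"
```

```text
the job is handed in; nothing more can be done
None
```

The box is open and the job is handed in (no verdict came back): the catch was the far-middle square; it is back up, the lid stands wide open, and the jars and food tin are upright where they were.

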